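Lock the specimen case for the courier

ROBOT

A 6-joint arm with a two-finger parallel gripper is mounted at the origin on the work surface. World frame = base frame: x ahead of the robot, y to its left, z up, the work surface at z = 0. Lengths are in m, angles in rad, forces in N, time in s.
With the tool pointing down it reaches from about 0.375 to 0.975 m from the base axis. Payload 3.8 kg.
Tool frame: the origin (TCP) lies at the very end of the fingers, on their centre line; the grasp point (between the pads) lies 19 mm behind it (bot.pinch_z is the distance from the TCP to the grasp point, in m); x points along the fingers, y is the direction in which the jaws open and shut, and the axes are right-handed (so a half turn about x gives the same grasp; the last joint's range is limited). The gripper opens to 85 mm and grips with 20 to 120 N. Pads are 22 mm wide; open, the fingers measure 114 mm over their backs; the gripper's body (76 mm by 85 mm) begins 54 mm behind the grasp point. The pads swing forward as they close: fully open they stand 13 mm farther back than shut.
Start: joints at [-1.213, 0.264, 1.604, -0, 1.274, -0.037], TCP at [0.26, -0.623, 0.231] pointing down, gripper open.
Joint ranges: [-2.63, 2.63], [-0.94, 2.18], [0.31, 2.57], [-1.31, 4.45], [0, 2.66], [-2.55, 2.55]. Speed limits (rad/s): [2.57, 2.57, 3.14, 3.14, 3.14, 3.14].

INTERFACE

Orientations are given as a rotation vector (axis times angle).
In Python, from workcell import monitor, imaging, finish_job, bot gives the robot as it stands.
- The arm moves only by the tool jog_arm, never from a script. Its argument "rows" is a list of rows, each a list of 7 numbers: the shift along the tool's x, y, z in m, then the turn, a rotation vector about the tool's x, y, z in rad, then the opening in per cent of the stroke, from 0 (shut) to 100 (fully open). A call has 1 to 20 rows; each row is the pose to reach, as a shift and turn from the pose measured when the call began, along the tool's axes at that moment; what a row does not reach only later rows make up. A row lasts 1/10 s, in which the tool goes at most 50 mm and 8.59 degrees, less where a joint would pass 70% of its speed; a pose out of reach is approached as far as the arm can. A call with a gripper value outside its range is refused whole. The fingers move at their own pace and stop on an object; "force" is the grip in N (left out, the last holds). Time passes only in rows, so rows that repeat a pose let the fingers close. It gives the time, the measured TCP pose, the force and the opening at its end, in the units of the state.
- monitor.read_state(): the state, without advancing time (a new reading comes with each control period).
- imaging.read_camera(name): name is "scene" or "top" or "wrist"; returns the picture (400x640x3 uint8, blue, green, red); there is no depth.
- imaging.camera_params(name): a dict with "fx", "fy", "cx", "cy" (pixels), "T" (4x4, takes a point from camera to world coordinates); the wrist camera has in their place "T_tool_cam" (4x4, takes a point from camera to tool coordinates, whose origin is the TCP and whose axes are the tool frame's). Camera axes: x right, y down, z forward; pixel columns grow to the right and rows downward; lengths in m; the calibration is good to about 2 mm. A picture is of the moment at which its call begins: read the wrist's pose just before it. camera_params takes no time and is no camera call.
- finish_job(): hands the job in, once; it reports no verdict.
The state is a dict: "time": time; "q": joint angles; "joint_vel": joint speeds; "joint_torque": joint torques, N m; "tool_pos": TCP position; "tcp_rot": TCP orientation; "wrist_force": force on the tool from outside, world axes, zero at the start; "torque": the same for the moment, N m; "width": opening from 0.0 (shut) to 1.0 (fully open).
Only numpy, scipy, OpenCV 4.12 (cv2) and the standard library are available. Lean on these libraries where they do the work, as an engineer would, in place of code of your own. Each camera call takes 0.05 s, during which the arm holds its last target. There are 200 camera calls.

TASK

The packed specimen case on the bench must be locked for the courier. With the fingertips push the upright wings of the slotted disc on the lid round until its slot lines up with the sliding locking bar, then push the bar by its upright thumb plate through the disc and the keeper beyond it, fully home. Only push, never pinch the wings or the thumb plate; do not shove or lift the case, leave the padlock on its lid and the things on the bench where they are, and take the hand away at the end.

Things in the scene. Friction and masses are not known exactly. Their poses are not given: they have to be found in the camera images.
- case: Grey specimen transport case, lid shut, loose on the bench, 8 kg, 270 mm (its x) by 420 mm (its y), flat lid 160 mm above the bench. Origin: centre of its underside; z up; y runs along the locking bar, from the bar's tail to its nose. The lock is on the lid: the disc's vertical axis at case (0, +45 mm), the bar along case x = 0 on the disc's -y side. A push of 10 N does not shift the case.
- keeper (a point): Centre of the steel staple on the lid that takes the bar's nose when home, 63 mm beyond the disc's axis (case +y), 27 mm wide, 14 mm deep, up to 17 mm above the lid; its axes are the case's.
- disc (a joint): Angle of the slotted locking disc about the vertical, counter-clockwise from above, in the case. It turns all round without stops, stays where left, needs about 0.1 N m (3 N on a wing). Slot in line with the bar at 0 and equally at pi or -pi; starts 0.5 to 1.57 rad from one of these, either way. Within about 0.15 rad of line the bar's tapered nose centres the slot; else it stops at the rim.
- disc_top (a point): Centre of the disc's top face, 18 mm above the lid (178 mm above the bench); turns with the disc, y axis along the slot. Aluminium disc of 92 mm diameter, cut through its middle from rim to rim by an open-topped slot 18 mm wide; the bar, 12 mm wide, runs in it. Two upright wings stand on its top face, one on each side of the slot, at right angles to it.
- wing_a (a point): Middle of one upright wing of the disc, 33.5 mm from the axis towards disc_top's +x, 31.5 mm above the lid. The wing stands radially: 22 to 45 mm from the axis, 11 mm thick, from the disc's top face (18 mm above the lid) up to 45 mm above the lid. Push its broad face sideways to turn the disc.
- wing_b (a point): Middle of the second, equal wing, on the other side of the disc's axis, towards disc_top's -x.
- bar (a joint): Travel of the flat steel locking bar along the case's +y, m: 0 fully drawn back, 0.146 fully home against its stop. It starts 0 to 0.014 m; at about 0.024 its nose reaches the disc's rim. It slides with about 2 N and stays where it is left.
- bar_plate (a point): Centre of the upright thumb plate near the bar's tail, 30.5 mm above the lid: 30 mm wide (case x), 9 mm thick (case y), from 17 to 44 mm above the lid, at case y = -163 mm + bar travel. Push its -y face towards the disc. It stands over the bar's channel (20 mm wide, up to 15 mm above the lid), which ends 50 mm short of the disc's axis.
- bar_nose (a point): Tip of the bar's nose, 138 mm ahead (case +y) of the thumb plate, 8 mm above the lid; its axes are the case's.
- padlock_mid (a point): Small brass padlock lying loose on the lid near its far +y corner, about 30 mm by 62 mm, 18 mm thick; this point is inside it at half its thickness. Leave it.
- jar_mid (a point): Centre of a lidded specimen jar, 62 mm diameter, 75 mm tall, loose on the bench. Leave it.
- label_roll_mid (a point): Centre of a roll of labels, 96 mm diameter, 55 mm tall, loose on the bench. Leave it.
- sanitiser_mid (a point): Middle of a pump bottle of hand sanitiser, 53 mm diameter, 175 mm tall, loose on the bench (this point 64 mm up). Leave it.

How it is judged:
By the outcome, as a careful person would: the job done as asked, in the order asked, and still so for the second after the job is handed in, with the robot touching nothing.
It also fails if it takes over 45 s, if anything falls off the work surface, if the arm or the gripper's body presses on something with over 40 N, if the wrist force passes 120 N, or if a joint passes its speed limit or range.

## Working session

There is one attempt and no reset: what is moved stays moved. The work goes in short steps, Python scripts to look and compute and a tool call to move; the robot and the scene stay as the last step left them, time stands still between calls to the robot, and variables do not carry over. Pictures are saved under pics/ and viewed, about 8 in all and at most 12, crops included, and the job is handed in when it is done.

Besides the shell and the picture viewer there is one more tool, called after "Emit:" by a JSON object that holds its "name" and its "arguments". jog_arm: Moves the arm, as the interface text tells. Its arguments: {"type":"object","properties":{"rows":{"type":"array","items":{"type":"array","items":{"type":"number"}}},"force":{"type":"number"}},"required":["rows"]}

```bash
mkdir -p pics; ls
python3 - <<'E'
from workcell import monitor, imaging
import cv2,numpy as np
s=monitor.read_state();print(s)
for n in ("scene","top"):
    im=imaging.read_camera(n);cv2.imwrite(f"pics/{n}0.png",im)
    p=imaging.camera_params(n);print(n,p)
print(imaging.camera_params("wrist"))
E
```

```text
pics
{'time': 0.0, 'q': array([-1.21295746e+00,  2.64753625e-01,  1.60536542e+00, -1.12567820e-05,
        1.27368059e+00, -3.69304755e-02]), 'joint_vel': array([ 0.00049527,  0.00025887,  0.00019922,  0.00088557,  0.00171844,
       -0.00060641]), 'joint_torque': array([-7.23943012e-04, -5.15114808e+01, -3.67317224e+01, -1.42732092e-04,
        1.30556009e-02,  2.98156874e-05]), 'tool_pos': array([ 0.25932535, -0.62241789,  0.22996633]), 'tcp_rot': array([ 2.00525198,  0.40333169, -2.0059949 ]), 'wrist_force': array([ 0.25538158, -0.65545687, -0.8778707 ]), 'torque': array([-0.04916956, -0.04126011,  0.01752256]), 'width': 0.9991894692016586}
scene {'fx': 424.66140641122723, 'fy': 424.66140641122723, 'cx': 315.86375632085844, 'cy': 204.6568634459994, 'T': array([[-0.69315624,  0.47889714, -0.53869469,  1.15936144],
       [ 0.72055885,  0.4415746 , -0.53460903,  0.62298665],
       [-0.01814884, -0.75872881, -0.65115376,  0.89389621],
       [ 0.        ,  0.        ,  0.        ,  1.        ]])}
top {'fx': 365.8776376505439, 'fy': 365.8776376505439, 'cx': 315.3929067665385, 'cy': 197.92800492713525, 'T': array([[-0.16673054, -0.96104238,  0.22045062,  0.32568802],
       [-0.98598911,  0.16367288, -0.03219736,  0.04699118],
       [-0.00513876, -0.2227302 , -0.97486658,  1.26305562],
       [ 0.        ,  0.        ,  0.        ,  1.        ]])}
{'fx': 294.0364595017316, 'fy': 294.0364595017316, 'cx': 317.45075275814753, 'cy': 198.94765438808054, 'T_tool_cam': array([[-8.44132501e-04, -2.84729709e-01,  9.58607469e-01,
        -1.43039647e-01],
       [ 9.99999631e-01, -3.92251235e-04,  7.64073548e-04,
         5.11536941e-04],
       [ 1.58460526e-04,  9.58607761e-01,  2.84729935e-01,
        -7.25342029e-02],
       [ 0.00000000e+00,  0.00000000e+00,  0.00000000e+00,
         1.00000000e+00]])}
```

View pics/top0.png

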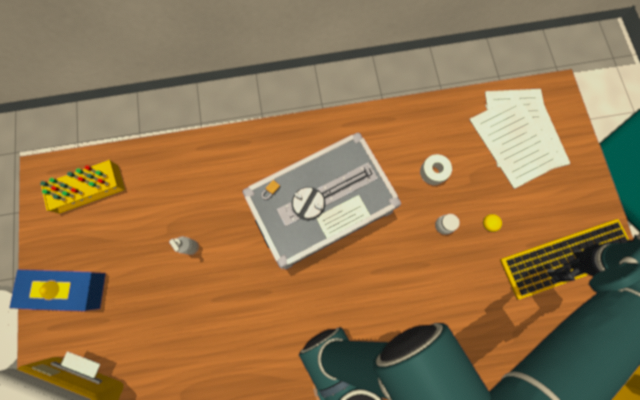

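View pics/scene0.png

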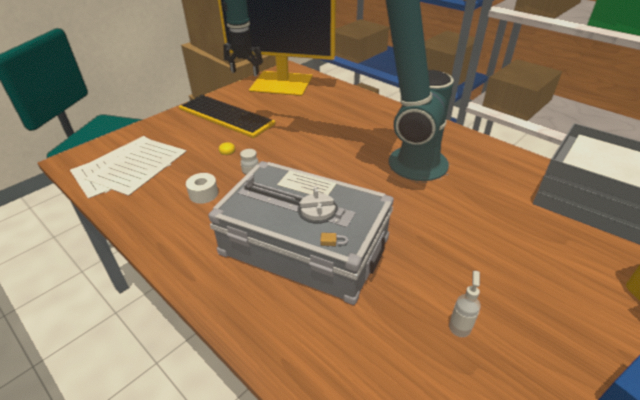

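The top view shows the case with its disc at about (308,203) and the bar's tail towards (370,172). Next I get a rough pose and a zoomed crop.

```bash
cat > h.py <<'E'
import numpy as np,cv2
from scipy.spatial.transform import Rotation as R
from workcell import monitor, imaging
def cast(p,T,uv,z):
    uv=np.atleast_2d(np.float64(uv))
    d=np.c_[(uv[:,0]-p['cx'])/p['fx'],(uv[:,1]-p['cy'])/p['fy'],np.ones(len(uv))]@T[:3,:3].T
    o=T[:3,3]; return o+d*((z-o[2])/d[:,2])[:,None]
def toolT(s):
    T=np.eye(4);T[:3,:3]=R.from_rotvec(s['tcp_rot']).as_matrix();T[:3,3]=s['tool_pos'];return T
def wrist():
    s=monitor.read_state();im=imaging.read_camera("wrist");p=imaging.camera_params("wrist")
    return s,im,p,toolT(s)@p['T_tool_cam']
E
python3 - <<'E'
from h import *
p=imaging.camera_params("top")
print(cast(p,p['T'],[(247,192),(357,136),(399,201),(285,266)],.16).round(3))
print(cast(p,p['T'],[(308,203)],.178).round(3),cast(p,p['T'],[(370,172)],.2).round(3))
print(cast(p,p['T'],[(437,168),(448,224),(178,242)],.06).round(3))
s=monitor.read_state();print(toolT(s).round(3))
im=cv2.imread("pics/top0.png")[120:280,230:480];cv2.imwrite("pics/c.png",cv2.resize(im,None,fx=3.2,fy=3.2,interpolation=cv2.INTER_CUBIC))
E
```

```text
[[ 0.629  0.217  0.16 ]
 [ 0.754 -0.155  0.16 ]
 [ 0.522 -0.242  0.16 ]
 [ 0.386  0.134  0.16 ]]
[[0.559 0.036 0.178]] [[ 0.618 -0.164  0.2  ]]
[[ 0.632 -0.422  0.06 ]
 [ 0.437 -0.411  0.06 ]
 [ 0.527  0.478  0.06 ]]
[[-0.001  0.385 -0.923  0.259]
 [ 0.002 -0.923 -0.385 -0.622]
 [-1.    -0.002 -0.     0.23 ]
 [ 0.     0.     0.     1.   ]]
```

View pics/c.png

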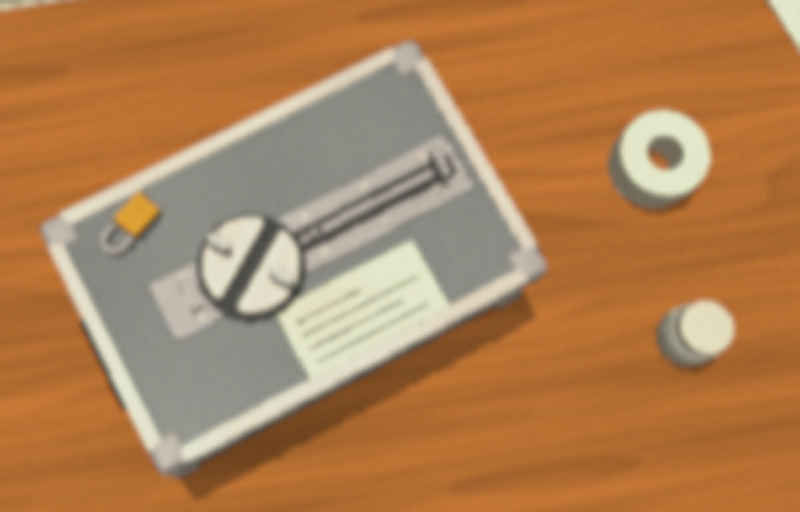

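The crop shows the slot about 0.45 rad counter-clockwise of the bar line. Wing b, at the crop's lower right, therefore needs pushing towards case +y. I move over the lid with the fingers shut, for a wrist view.

Emit:
{"name": "jog_arm", "arguments": {"rows": [[-0.05,0,0,-0.1,0,0,0],[-0.1,-0.448,-0.435,-1.5,0,0,0],[-0.1,-0.448,-0.435,-1.5,0,0,0],[-0.1,-0.448,-0.435,-1.5,0,0,0],[-0.1,-0.448,-0.435,-1.5,0,0,0],[-0.1,-0.448,-0.435,-1.5,0,0,0],[-0.1,-0.448,-0.435,-1.5,0,0,0],[-0.1,-0.448,-0.435,-1.5,0,0,0],[-0.1,-0.448,-0.435,-1.5,0,0,0],[-0.1,-0.448,-0.435,-1.5,0,0,0],[-0.1,-0.448,-0.435,-1.5,0,0,0],[-0.1,-0.448,-0.435,-1.5,0,0,0],[-0.1,-0.448,-0.435,-1.5,0,0,0],[-0.1,-0.448,-0.435,-1.5,0,0,0],[-0.1,-0.448,-0.435,-1.5,0,0,0],[-0.1,-0.448,-0.435,-1.5,0,0,0],[-0.1,-0.448,-0.435,-1.5,0,0,0],[-0.1,-0.448,-0.435,-1.5,0,0,0],[-0.1,-0.448,-0.435,-1.5,0,0,0]]}}

```text
time: 2.0
tool_pos: [0.4883, -0.0429, 0.3309]
tcp_rot: [0.97, 1.346, -0.968]
wrist_force: [-0.4, -0.8, -0.2]
width: 0.004
```

Run:
```python
from h import *
s,im,p,T=wrist()
print(toolT(s).round(4),s['q'].round(2),s['width'],s['time'],s['wrist_force'])
cv2.imwrite("pics/w1.png",im)
```

```text
[[-1.000e-03  9.486e-01  3.165e-01  4.883e-01]
 [ 1.800e-03  3.165e-01 -9.486e-01 -4.290e-02]
 [-1.000e+00 -3.000e-04 -2.000e-03  3.309e-01]
 [ 0.000e+00  0.000e+00  0.000e+00  1.000e+00]] [-0.14 -0.14  1.85  0.    1.43 -0.46] 0.003693686744367607 2.0 [-0.39902906 -0.82417727 -0.19925553]
```

View pics/w1.png

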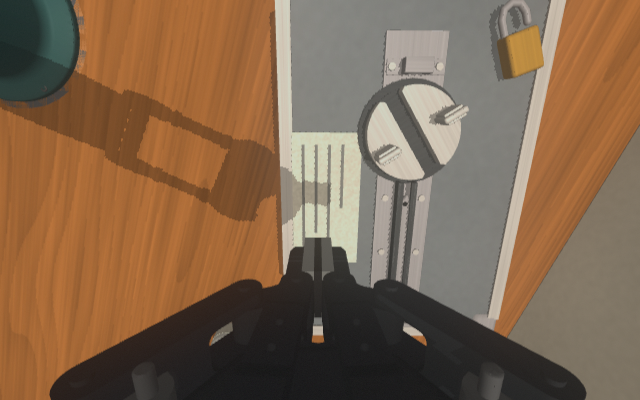

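The wrist view shows disc centre at about (411,131), slot running (405,93) to (437,168), wing b at (388,155), wing a at (450,115) and keeper at (418,65). Now I measure these accurately.

Run:
```python
from h import *
im=cv2.imread("pics/w1.png");p=imaging.camera_params("wrist");T=toolT(monitor.read_state())@p['T_tool_cam']
# rim top: bright disc face
g=im.min(2);m=((g>175)).astype(np.uint8);m[:, :358]=0;m[:,475:]=0;m[:70]=0;m[190:]=0
n,l,st,c=cv2.connectedComponentsWithStats(m);print([(list(a),b.round(1)) for a,b in zip(st,c) if a[4]>80])
k=np.argsort(-st[1:,4])[:2]+1
pts=np.vstack([np.argwhere(l==i)[:,::-1] for i in k]);h=cv2.convexHull(pts.astype(np.int32))[:,0]
w=cast(p,T,h,.178)[:,:2]
(cx,cy),r=cv2.minEnclosingCircle(w.astype(np.float32));print("disc",cx,cy,r)
e=cv2.fitEllipse(w.astype(np.float32)*1000);print(e)
for n,uv,z in [("lidR",[(564,0),(497,300)],.16),("lidL",[(288,0),(288,120)],.16),("plateL",[(388,31),(386,75)],.161),("plateR",[(449,31),(448,75)],.161),("slotL",[(400,96),(428,175)],.178),("slotR",[(412,89),(443,163)],.178),("wingb",[(388,155)],.205),("winga",[(453,113)],.205),("chan",[(398,185),(390,280)],.175),("chanR",[(415,185),(412,280)],.175)]:
    x=cast(p,T,uv,z)[:,:2];d=x[-1]-x[0];print(n,x.round(4).tolist(),np.degrees(np.arctan2(d[1],d[0])).round(1))
cv2.imwrite("pics/w1c.png",cv2.resize(im[20:300,350:500],None,fx=4,fy=2.1*1.0*1.0 if 0 else 2,interpolation=cv2.INTER_CUBIC)) if 0 else cv2.imwrite("pics/w1c.png",cv2.resize(im[60:210,340:490],None,fx=4,fy=4,interpolation=cv2.INTER_CUBIC))
```

```text
[([np.int32(0), np.int32(0), np.int32(640), np.int32(400), np.int32(251813)], array([318. , 200.6])), ([np.int32(403), np.int32(85), np.int32(53), np.int32(79), np.int32(1875)], array([430.7, 117. ])), ([np.int32(368), np.int32(103), np.int32(56), np.int32(76), np.int32(1965)], array([391.8, 143.7])), ([np.int32(447), np.int32(119), np.int32(14), np.int32(24), np.int32(136)], array([454.8, 129.6]))]
disc 0.5617495775222778 0.03568362817168236 0.04556969180703163
((561.7596435546875, 35.739662170410156), (90.19767761230469, 90.6959228515625), 104.8916015625)
lidR [[0.6513, 0.1922], [0.7477, -0.1163]] -72.7
lidL [[0.4083, 0.1112], [0.4395, 0.0081]] -73.2
plateL [[0.506, 0.1165], [0.5189, 0.0799]] -70.6
plateR [[0.561, 0.1348], [0.577, 0.0993]] -65.8
slotL [[0.5357, 0.064], [0.5929, 0.0024]] -47.1
slotR [[0.544, 0.0733], [0.6022, 0.0185]] -43.3
wingb [[0.5389, 0.0099]] 0.0
winga [[0.579, 0.0621]] 0.0
chan [[0.5689, -0.0175], [0.6042, -0.1247]] -71.8
chanR [[0.5858, -0.0119], [0.6282, -0.1167]] -67.9
```

View pics/w1c.png

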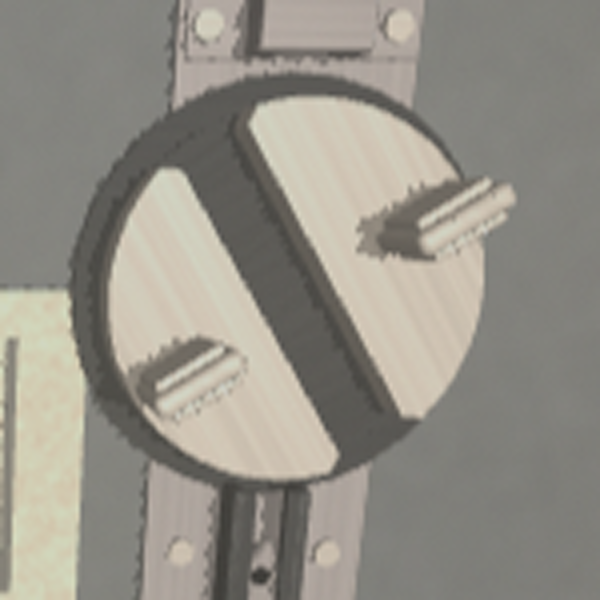

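Emit:
{"name": "jog_arm", "arguments": {"rows": [[0.0,0.059,-0.002,0.022,0,0,0],[0.0,0.059,-0.002,0.022,0,0,0],[0.04,0.059,-0.002,0.022,0,0,0],[0.08,0.059,-0.002,0.022,0,0,0],[0.115,0.059,-0.002,0.022,0,0,0],[0.13,0.059,-0.002,0.022,0,0,0],[0.145,0.059,-0.002,0.022,0,0,0],[0.145,0.059,-0.002,0.022,0,0,0]]}}

```text
time: 2.85
tool_pos: [0.5428, -0.0221, 0.1847]
tcp_rot: [0.986, 1.34, -0.986]
wrist_force: [0.4, -0.9, -0.5]
width: -0.001
```

Run:
```python
from h import *
s,im,p,T=wrist()
print(toolT(s).round(4),s['time'],s['wrist_force'])
cv2.imwrite("pics/w2.png",im)
```

```text
[[-0.0033  0.9554  0.2954  0.5428]
 [ 0.002   0.2954 -0.9554 -0.0221]
 [-1.     -0.0025 -0.0029  0.1847]
 [ 0.      0.      0.      1.    ]] 2.85 [ 0.42537461 -0.86808634 -0.46006827]
```

View pics/w2.png

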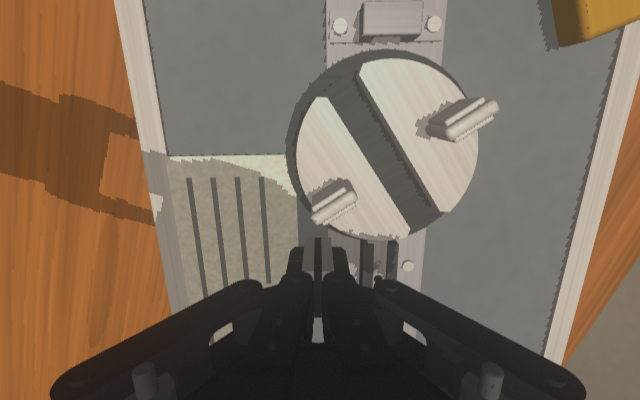

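The tip stands just behind wing b, whose image is at (335,205). I push case +y (tool -z) and check from the same view.

Emit:
{"name": "jog_arm", "arguments": {"rows": [[0,0,-0.006,0,0,0,0],[0,0,-0.011,0,0,0,0],[0,0,-0.015,0,0,0,0],[0,0,-0.019,0,0,0,0],[0,0,-0.023,0,0,0,0],[0,0,-0.027,0,0,0,0],[0,0,-0.03,0,0,0,0],[0,0,-0.032,0,0,0,0],[0,0,-0.032,0,0,0,0]]}}

```text
time: 3.8
tool_pos: [0.5344, 0.0081, 0.1873]
tcp_rot: [0.986, 1.336, -0.985]
wrist_force: [-1.3, -2.7, 0.2]
width: -0.001
```

Run:
```python
from h import *
im=cv2.imread("pics/w2.png")
s,im,p,T=wrist()
print(toolT(s).round(4),s['time'],s['wrist_force'])
cv2.imwrite("pics/w3.png",im)
```

```text
[[ 4.000e-04  9.552e-01  2.958e-01  5.344e-01]
 [ 7.000e-04  2.958e-01 -9.552e-01  8.100e-03]
 [-1.000e+00  6.000e-04 -5.000e-04  1.873e-01]
 [ 0.000e+00  0.000e+00  0.000e+00  1.000e+00]] 3.8 [-1.30101859 -2.70277916  0.17620565]
```

View pics/w3.png

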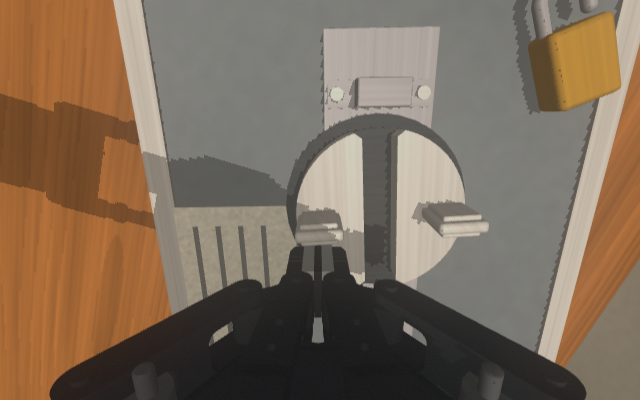

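The slot now runs near-vertical from (379,130) to (380,282), close to the bar line. I compare its angle with the plate and lid edges.

Run:
```python
from h import *
im=cv2.imread("pics/w3.png");p=imaging.camera_params("wrist");T=toolT(monitor.read_state())@p['T_tool_cam']
g=cv2.cvtColor(im,cv2.COLOR_BGR2GRAY)
L=cv2.createLineSegmentDetector().detect(g)[0][:,0]
for a in L:
    x1,y1,x2,y2=a; n=np.hypot(x2-x1,y2-y1)
    if n<40 or abs(x1-x2)>abs(y1-y2)*.5 or min(x1,x2)<110 or max(y1,y2)>300: continue
    x=cast(p,T,[(x1,y1),(x2,y2)],.178 if 340<x1<410 else .16)[:,:2]
    d=x[np.argmin([y1,y2])]-x[np.argmax([y1,y2])]
    print(a.round(0),np.degrees(np.arctan2(d[1],d[0])).round(2),x.mean(0).round(4))
```

```text
[364. 281. 362. 139.] 110.84 [0.5536 0.0322]
[397. 136. 395. 277.] 110.82 [0.5701 0.0396]
[113.   0. 148. 190.] 108.14 [0.4147 0.0507]
[174. 206. 140.   0.] 108.12 [0.4294 0.0502]
[323.  29. 324. 128.] 108.06 [0.512 0.093]
[197. 227. 207. 294.] 108.07 [ 0.47   -0.0338]
[222. 287. 215. 227.] 108.06 [ 0.4795 -0.0279]
[202. 296. 192. 228.] 108.14 [ 0.4671 -0.0356]
[242. 277. 237. 227.] 108.14 [ 0.4918 -0.0202]
[220. 227. 227. 283.] 108.09 [ 0.4821 -0.0256]
[243. 227. 247. 277.] 108.01 [ 0.4949 -0.0192]
[265. 284. 260. 226.] 108.15 [ 0.506  -0.0183]
[265. 226. 269. 284.] 108.01 [ 0.5091 -0.0173]
[615.  32. 621.  86.] 129.33 [0.658  0.1494]
[434.  83. 439.  28.] 108.07 [0.5655 0.1223]
[155.  73. 169. 159.] 107.97 [0.4318 0.0481]
[145.  13. 153.  59.] 108.15 [0.4191 0.0866]
[552.  56. 560. 107.] 129.48 [0.6322 0.1297]
[391. 133. 390. 271.] 110.99 [0.5661 0.0412]
[539. 108. 527.  46.] 129.42 [0.6192 0.1279]
```

Slot is 0.048 rad off the bar line (108.1°). I nudge about 2 mm more, back off, rise, and go to hover behind the thumb plate.

Emit:
{"name": "jog_arm", "arguments": {"rows": [[0,0,-0.0015,0,0,0,0],[0,0,-0.002,0,0,0,0],[0,0,-0.002,0,0,0,0],[0,0,0.015,0,0,0,0],[-0.03,0,0.02,0,0,0,0],[-0.06,0,0.02,0,0,0,0],[-0.06,0.02,0.06,-0.016,0,0,0],[-0.06,0.038,0.1,-0.016,0,0,0],[-0.06,0.038,0.14,-0.016,0,0,0],[-0.06,0.038,0.18,-0.016,0,0,0],[-0.06,0.038,0.217,-0.016,0,0,0],[-0.06,0.038,0.217,-0.016,0,0,0],[-0.06,0.038,0.217,-0.016,0,0,0]]}}

```text
time: 5.15
tool_pos: [0.6353, -0.1891, 0.2465]
tcp_rot: [0.977, 1.343, -0.973]
wrist_force: [-0.5, -0.4, -0.2]
width: -0.001
```

Run:
```python
from h import *
s,im,p,T=wrist()
print(toolT(s).round(4),s['time'],s['wrist_force'])
cv2.imwrite("pics/w4.png",im)
g=cv2.cvtColor(im,cv2.COLOR_BGR2GRAY)
L=cv2.createLineSegmentDetector().detect(g)[0][:,0]
for a in L:
    x1,y1,x2,y2=a; n=np.hypot(x2-x1,y2-y1)
    if n<40 or abs(x1-x2)>abs(y1-y2)*.5 or min(x1,x2)<180 or max(x1,x2)>450 or max(y1,y2)>320: continue
    x=cast(p,T,[(x1,y1),(x2,y2)],.178)[:,:2]
    d=x[np.argmin([y1,y2])]-x[np.argmax([y1,y2])]
    print(a.round(0),np.degrees(np.arctan2(d[1],d[0])).round(2),x.mean(0).round(4))
```

```text
[[ 4.000e-04  9.510e-01  3.091e-01  6.353e-01]
 [ 2.200e-03  3.091e-01 -9.510e-01 -1.891e-01]
 [-1.000e+00  1.000e-03 -2.000e-03  2.465e-01]
 [ 0.000e+00  0.000e+00  0.000e+00  1.000e+00]] 5.15 [-0.54975566 -0.3659884  -0.17834973]
[251.  89. 245.   1.] 108.05 [ 0.5579 -0.0961]
[310.   1. 312. 162.] 108.16 [ 0.6043 -0.1069]
[197.   1. 205.  72.] 108.07 [ 0.5277 -0.1001]
[200.  71. 192.   0.] 108.19 [ 0.5246 -0.1007]
[322. 134. 322.   1.] 108.06 [ 0.6082 -0.0954]
[273.   1. 280. 194.] 108.14 [ 0.5856 -0.1258]
[332.   1. 331. 162.] 108.18 [ 0.6174 -0.1026]
[354. 194. 360.   1.] 108.16 [ 0.6379 -0.1088]
[301. 132. 300.  92.] 108.42 [ 0.6025 -0.1246]
[419. 228. 397. 277.] 90.12 [ 0.7146 -0.2009]
```

View pics/w4.png

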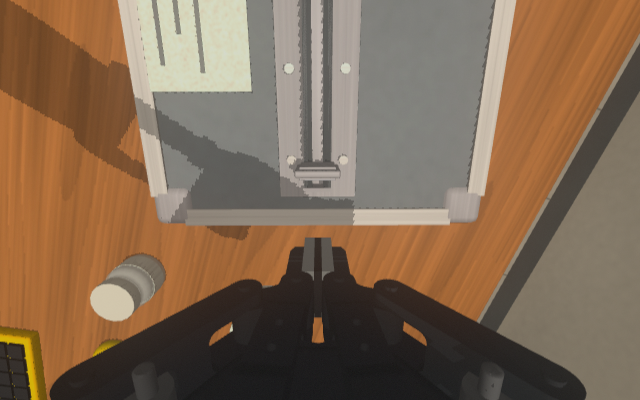

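The thumb plate is at about (317,171), in line with the fingertips at (318,240). I check its along-bar position, which sets the descent clearance.

Run:
```python
from h import *
p=imaging.camera_params("wrist");s=monitor.read_state();T=toolT(s)@p['T_tool_cam']
D=np.array([.5619,.0359]);a=np.radians(108.1);y=np.array([np.cos(a),np.sin(a)]);x=np.array([y[1],-y[0]])
for uv in [(317,163),(317,170),(295,178),(340,178)]:
    w=cast(p,T,[uv],.204)[0,:2]-D;print(uv,(w@x).round(4),(w@y).round(4))
w=s['tool_pos'][:2]-D;print("tcp",w@x,w@y)
```

```text
(317, 163) -0.0001 -0.195
(317, 170) -0.0001 -0.1996
(295, 178) -0.0143 -0.2048
(340, 178) 0.0147 -0.2048
tcp -9.090090400593054e-06 -0.23558149192376537
```

Emit:
{"name": "jog_arm", "arguments": {"rows": [[0.03,0,0,0,0,0,0],[0.055,0,0,0,0,0,0],[0.062,0,0,0,0,0,0],[0.062,0,-0.01,0,0,0,0],[0.062,0,-0.018,0,0,0,0],[0.062,0,-0.024,0,0,0,0],[0.062,0,-0.03,0,0,0,0],[0.062,0,-0.036,0,0,0,0],[0.062,0,-0.04,0,0,0,0],[0.062,0,-0.043,0,0,0,0],[0.062,0,-0.046,0,0,0,0],[0.062,0,-0.048,0,0,0,0]]}}

```text
time: 6.4
tool_pos: [0.6203, -0.1421, 0.1849]
tcp_rot: [0.976, 1.343, -0.972]
wrist_force: [1.0, -0.9, 0.5]
width: -0.002
```

No jam as the nose passed the rim. I continue.

Emit:
{"name": "jog_arm", "arguments": {"rows": [[0,0,-0.008,0,0,0,0],[0,0,-0.016,0,0,0,0],[0,0,-0.024,0,0,0,0],[0,0,-0.032,0,0,0,0],[0,0,-0.04,0,0,0,0],[0,0,-0.048,0,0,0,0],[0,0,-0.056,0,0,0,0],[0,0,-0.063,0,0,0,0],[0,0,-0.069,0,0,0,0],[0,0,-0.075,0,0,0,0],[0,0,-0.081,0,0,0,0],[0,0,-0.087,0,0,0,0],[0,0,-0.093,0,0,0,0],[0,0,-0.098,0,0,0,0],[0,0,-0.102,0,0,0,0]]}}

```text
time: 7.9
tool_pos: [0.5884, -0.0447, 0.1849]
tcp_rot: [0.976, 1.343, -0.972]
wrist_force: [1.1, -2.1, -1.6]
width: 0.002
```

Emit:
{"name": "jog_arm", "arguments": {"rows": [[0,0,-0.002,0,0,0,0],[0,0,-0.004,0,0,0,0],[0,0,-0.006,0,0,0,0],[0,0,-0.007,0,0,0,0],[0,0,-0.007,0,0,0,0]]}}

```text
time: 8.4
tool_pos: [0.5861, -0.0378, 0.1849]
tcp_rot: [0.976, 1.344, -0.972]
wrist_force: [1.5, -1.2, -0.8]
width: -0.003
```

Emit:
{"name": "jog_arm", "arguments": {"rows": [[0,0,-0.001,0,0,0,0],[0,0,-0.002,0,0,0,0],[0,0,-0.002,0,0,0,0]]}}

```text
time: 8.7
tool_pos: [0.5859, -0.0371, 0.1849]
tcp_rot: [0.974, 1.341, -0.973]
wrist_force: [2.5, -5.6, -2.5]
width: -0.0
```

Emit:
{"name": "jog_arm", "arguments": {"rows": [[0,0,-0.002,0,0,0,0],[0,0,-0.002,0,0,0,0]]}}

```text
time: 8.9
tool_pos: [0.5859, -0.0371, 0.185]
tcp_rot: [0.972, 1.338, -0.974]
wrist_force: [2.7, -7.7, -2.8]
width: 0.002
```

It is against the stop: no motion at 8 N. I back off, rise, and view.

Emit:
{"name": "jog_arm", "arguments": {"rows": [[0,0,0.01,0,0,0,0],[0,0,0.025,0,0,0,0],[-0.03,0,0.03,0,0,0,0],[-0.07,-0.03,0.03,0,0,0,0],[-0.11,-0.07,0.03,0,0,0,0],[-0.14,-0.1,0.03,0,0,0,0],[-0.14,-0.1,0.03,0,0,0,0],[-0.14,-0.1,0.03,0,0,0,0],[-0.14,-0.1,0.03,0,0,0,0]]}}

```text
time: 9.8
tool_pos: [0.4997, -0.0963, 0.3238]
tcp_rot: [0.973, 1.34, -0.975]
wrist_force: [0.1, -0.6, -0.0]
width: 0.0
```

Run:
```python
from h import *
s,im,p,T=wrist()
print(s['tool_pos'],s['time'],s['wrist_force'])
t=imaging.read_camera("top");cv2.imwrite("pics/top5.png",t)
d=cv2.absdiff(t,cv2.imread("pics/top0.png")).max(2)[120:280,140:480]
cv2.imwrite("pics/w5.png",np.vstack([im,cv2.copyMakeBorder(t[120:290,140:480],0,0,0,300,cv2.BORDER_CONSTANT)]))
```

```text
[ 0.49965056 -0.09633739  0.32380535] 9.8 [ 0.13565435 -0.56551752 -0.02779136]
```

View pics/w5.png

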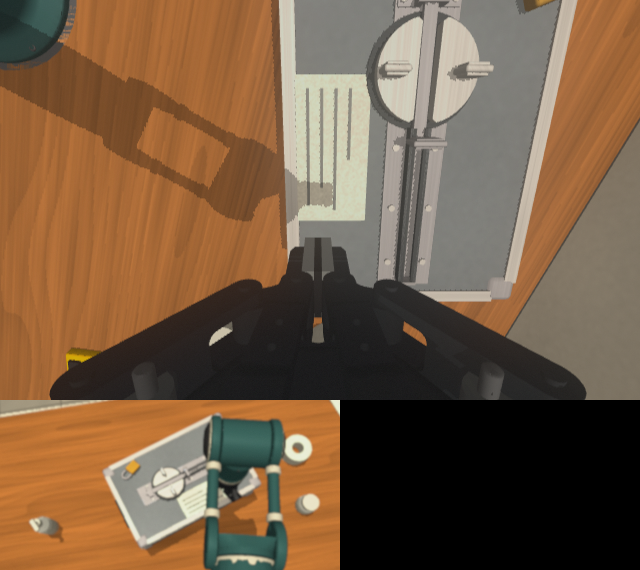

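The bar runs through the disc (425,70) into the keeper (428,3), with the thumb plate at (425,142). The padlock, jar, roll and bottle are in place. I do one numeric check, then hand in.

Run:
```python
from h import *
from workcell import finish_job
p=imaging.camera_params("wrist");s=monitor.read_state();T=toolT(s)@p['T_tool_cam']
D=np.array([.5619,.0359]);a=np.radians(108.1);y=np.array([np.cos(a),np.sin(a)])
w=cast(p,T,[(428,138),(428,147)],.204)[:,:2]-D;print((w@y).round(4),"plate expected -.0575..-.0665")
print(finish_job())
```

```text
[-0.0566 -0.0644] plate expected -.0575..-.0665
the job is handed in; nothing more can be done
None
```

The case is locked and the job is handed in, after about 10 s of the 45 s allowed. With the fingers shut, I pushed wing b about 0.5 rad clockwise. I then pushed the bar by its thumb plate through the disc and keeper to its stop.

- **Disc:** the slot was 0.048 rad off the bar line before a last 2 mm nudge. I did not measure its angle again, but the bar went through without jamming.
- **Bar:** at the end it held still under about 8 N, below the 10 N that the case withstands. The fingertip position put the plate at its home position within about 1 mm. The final camera view put it within about 2 mm, which is as good as the calibration allows.
- **Surroundings:** by eye, the padlock, jar, label roll and sanitiser were where they started and the case had not visibly moved. I did not measure any of these. The hand is clear, 0.32 m above the bench and touching nothing.

No check failed or disagreed.

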